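# Draw the syringe plunger with self-closing forceps

## Task

Squeeze the self-closing forceps open, lift them out of their stand and lower them, still open, over the red plunger button of the clamped syringe until the forceps' stop rests gently on the button, without pushing the plunger in. Let go completely so that the forceps grip the stem below the button by their own spring; then take them by the blue head and draw the plunger gently up until it is fully out against its end stop, and leave the forceps standing there clamped on. Touch the syringe only with the forceps and leave the bottle, the stamp and the kit box alone.

Things in the scene. Friction and masses are not known exactly. Their poses are not given: they have to be found in the camera images.
- forceps_grip (a point): Self-closing (cross-lock) steel forceps, 120 mm long, 90 g, hanging upright, tips down. This point: half-way between the two blue squeeze pads (round bars of diameter 10 mm, 20 mm along x). z up along the forceps, y the squeeze direction, x along the cross-bar. Width over the pads: 34 mm shut, 26 mm squeezed fully open (inner stop; the spring takes about 12 N), 33 mm gripping the stem.
- forceps_head (a point): Centre of the forceps' blue head, 38 mm above forceps_grip, same axes: 24 mm along x, 18 mm along y, 16 mm high. Holding the forceps here (closing along y) does not open them. A steel cross-bar, 8 x 8 mm and 72 mm long, runs through it along x.
- forceps_stop (a point): Centre of the flat underside of the orange stop (diameter 12 mm) on the forceps' central rod, 60 mm below forceps_grip, same axes. The tips reach 14 mm below it and have inward teeth 4 mm thick, whose top is 6 mm below the stop: with the stop on the button the teeth close under the button. Squeezed fully open the teeth are 19 to 25 mm apart and the tips span 26 mm either side of the rod along y.
- jaw_a (a joint): Angle of one forceps arm, rad: 0 shut on nothing, about 0.01 when gripping the plunger's stem, about 0.05 if wrongly on the edge of the button, 0.10 squeezed fully open. Squeezing the blue pads opens, letting go lets the spring shut it.
- jaw_b (a joint): Angle of the other arm, same meaning; the two move together.
- forceps_stand: White base 100 x 75 x 12 mm, fixed to the table, with two aluminium posts at x = +30 and -30 mm (8 mm thick, 23 mm along y, 139 mm high). The cross-bar's ends lie in notches 8 mm deep in the posts' tops: lift the forceps straight up 15 mm or more to clear them. Origin: centre of the underside, z up, x along the cross-bar.
- syringe_stand: Fixed clamp stand with an upright glass syringe. Origin: on the table exactly below the syringe's axis, z up. White base 110 x 85 x 14 mm; steel post (diameter 12, 106 mm high) 48 mm from the syringe along +x. The clamp's height is not measured: the top of the plunger's red button is somewhere from 121 to 141 mm above the table and must be found by feel. Barrel diameter 17, its flange 28 mm.
- plunger (a joint): How far the plunger is drawn out, m: 0 at the start, 0.020 fully out at its end stop, negative if pushed in. Red button (diameter 13, 4 mm thick) on a steel stem of diameter 6 mm, 20 mm of it free above the barrel's rubber cap. About 8 N of friction either way holds it where it is left; a harder push slides it in. At the end stop the cap yields: over 10 N, 2.5 N more per mm.
- bottle_mid (a point): White plastic bottle, diameter 54 mm, 110 mm high; this point is its centre, half-way up. Leave alone.
- stamp_mid (a point): Small wooden hand stamp, diameter 34 mm, 63 mm high, standing; this point is 30 mm above its underside. Leave alone.
- kit_mid (a point): Green kit box 100 x 60 x 35 mm; this point is its centre. Leave alone.
Things that resemble listed ones, but are neither listed nor needed, are in the scene too. Leave any brown look-alike of the part that bears forceps_grip alone. Leave any orange look-alike of the syringe_stand alone.

How it is judged:
By the outcome, as a careful person would: the job done as asked, in the order asked, and still so for the second after the job is handed in, with the robot touching nothing.
It also fails if it takes over 62 s, if anything falls off the work surface, if the arm or the gripper's body presses on something with over 40 N, if the wrist force passes 120 N, or if a joint passes its speed limit or range.

## Robot

A 7-joint arm with a two-finger parallel gripper is mounted at the origin on the work surface. World frame = base frame: x ahead of the robot, y to its left, z up, the work surface at z = 0. Lengths are in m, angles in rad, forces in N, time in s.
With the tool pointing down it reaches from about 0.4 to 0.85 m from the base axis. Payload 10.4 kg.
Tool frame: the origin (TCP) lies between the finger pads; the fingertips stand 19 mm ahead of it and the grasp point (between the pads) is the TCP; z points along the fingers, y is the direction in which the jaws open and shut (so a half turn about z gives the same grasp; the last joint's range is limited). The gripper opens to 85 mm and grips with 20 to 120 N. Pads are 22 mm wide; open, the fingers measure 114 mm over their backs; the gripper's body (76 mm by 85 mm) begins 54 mm behind the grasp point. The pads swing forward as they close: fully open they stand 13 mm farther back than shut.
Start: joints at [1.098, 0.332, -0.065, 1.46, 0.022, 1.35, -0.088], TCP at [0.272, -0.563, 0.25] pointing down, gripper open.
Joint ranges: [-2.6, 2.6], [-0.5, 2.12], [-1.47, 1.34], [0.16, 2.42], [-1.27, 4.41], [0.06, 2.06], [-2.6, 2.6]. Speed limits (rad/s): [2.22, 2.22, 2.79, 2.79, 3.14, 3.14, 3.14].

## Interface

Orientations are given as a unit quaternion [x, y, z, w].
In Python, from workcell import manip gives the robot as it stands.
- The arm moves only by the shell command python3 -m jog 'ROWS' [FORCE]. ROWS is JSON, a list of rows, each an object with "offset": the shift along the tool's x, y, z as a fraction of full scale, a list of three; "rotation": the turn, a rotation vector about the tool's x, y, z as a fraction of full scale, a list of three; "fingers": the opening, from -1 (shut) to 1 (fully open), so that 0 is half open. A call has 1 to 8 rows; each row shifts and turns the commanded pose from where the row before left it, along the tool's axes as they then stand; what a row does not reach is not made up. Full scale, the value 1, is 0.15 m for a shift and 2 rad for a turn. A row lasts 1/8 s, in which the tool goes at most 62.5 mm and 10.7 degrees, less where a joint would pass 70% of its speed; a pose out of reach is approached as far as the arm can. A call with a number of a shift or a turn outside -1 to 1 is refused whole. A call with a gripper value outside its range is refused whole. The fingers move at their own pace and stop on an object; FORCE is the grip in N (left out, the last holds). Time passes only in rows, so rows that do not move let the fingers close. It gives the time, the measured TCP pose, the force and the opening at its end, in the units of the state.
- manip.get_obs(): the state, without advancing time (a new reading comes with each control period).
- manip.camera(name): name is "scene" or "top"; returns the picture (384x512x3 uint8, red, green, blue); there is no depth.
- manip.camera_info(name): a dict with "mtx" (3x3 intrinsics, pixels), "xyz" and "rotation" of the camera in the world. Camera axes: x right, y down, z forward; pixel columns grow to the right and rows downward; lengths in m; the calibration is good to about 2 mm. A picture is of the moment at which its call begins. camera_info takes no time and is no camera call.
- manip.hand_in(): hands the job in, once; it reports no verdict.
Trained networks look in the newest picture that a camera, given by its name, has taken for a name from the list of things; names that differ only in an ending like _2 or _b are one class to them, and where a whole thing is asked for, a point or a joint stands for the part that bears it (a point fixed in the world has none). Each returns a list of dicts, best first, with "conf" (0 to 1); they miss things now and then, are a little off and sometimes report something else, mostly with a low value. They report only what shows in the picture. A call takes as long as a camera call. They do not tell look-alikes from the thing itself.
- manip.recognise(camera, query): "bbox" ([left, top, right, bottom] in pixels, round what is visible of it).
The state is a dict: "clock": time; "joint_pos": joint angles; "joint_velocities": joint speeds; "tau": joint torques, N m; "position": TCP position; "ee_rot": TCP orientation; "ft_force": force on the tool from outside, world axes, zero at the start; "torque": the same for the moment, N m; "grip_width": opening from 0.0 (shut) to 1.0 (fully open).
Only numpy, scipy, OpenCV 4.12 (cv2) and the standard library are available. Lean on these libraries where they do the work, as an engineer would, in place of code of your own. Each camera call takes 0.05 s, during which the arm holds its last target. There are 200 camera calls.

## Working session

There is one attempt and no reset: what is moved stays moved. The work goes in short steps, Python scripts to look and compute and a shell command to move; the robot and the scene stay as the last step left them, time stands still between calls to the robot, and variables do not carry over. Pictures are saved under pics/ and viewed, about 8 in all and at most 12, crops included, and the job is handed in when it is done.

```bash
mkdir -p pics; python3 - <<'E'
from workcell import manip
import cv2,numpy as np
for c in("scene","top"):
    im=manip.camera(c);cv2.imwrite(f"pics/{c}0.png",im[:,:,::-1])
    i=manip.camera_info(c);print(c,np.round(i["mtx"],1).tolist(),np.round(i["xyz"],3),np.round(i["rotation"],3).tolist())
    for q in("forceps_grip","forceps_head","forceps_stop","forceps_stand","syringe_stand","plunger","bottle_mid","stamp_mid","kit_mid"):
        print(q,[(np.round(d["bbox"],0).tolist(),round(d["conf"],2)) for d in manip.recognise(c,q)[:4]])
o=manip.get_obs();print({k:np.round(v,3).tolist() for k,v in o.items()})
E
```

```text
scene [[418.3, 0.0, 253.7], [0.0, 418.3, 187.4], [0.0, 0.0, 1.0]] [ 0.909 -0.608  0.768] [0.887, 0.242, -0.103, -0.379]
forceps_grip [([173.0, 222.0, 199.0, 266.0], 0.67), ([135.0, 273.0, 169.0, 318.0], 0.66)]
forceps_head [([135.0, 273.0, 171.0, 318.0], 0.92), ([174.0, 223.0, 202.0, 269.0], 0.85), ([256.0, 137.0, 303.0, 196.0], 0.47)]
forceps_stop [([173.0, 219.0, 203.0, 270.0], 0.96), ([137.0, 271.0, 167.0, 320.0], 0.75)]
forceps_stand [([165.0, 217.0, 222.0, 289.0], 0.6)]
syringe_stand [([255.0, 138.0, 306.0, 198.0], 0.91)]
plunger []
bottle_mid [([302.0, 214.0, 325.0, 257.0], 0.72)]
stamp_mid [([203.0, 177.0, 214.0, 204.0], 0.49)]
kit_mid [([332.0, 174.0, 371.0, 204.0], 0.77), ([254.0, 139.0, 306.0, 197.0], 0.43)]
top [[421.5, 0.0, 262.9], [0.0, 421.5, 199.4], [0.0, 0.0, 1.0]] [0.407 0.004 0.957] [-0.701, 0.708, -0.06, 0.064]
forceps_grip [([354.0, 198.0, 378.0, 229.0], 0.89), ([406.0, 196.0, 439.0, 230.0], 0.84), ([342.0, 197.0, 381.0, 246.0], 0.49)]
forceps_head [([354.0, 199.0, 380.0, 232.0], 0.96), ([405.0, 198.0, 434.0, 232.0], 0.8)]
forceps_stop [([355.0, 197.0, 380.0, 235.0], 0.95)]
forceps_stand [([343.0, 195.0, 378.0, 246.0], 0.86)]
syringe_stand [([110.0, 234.0, 155.0, 286.0], 0.85), ([179.0, 185.0, 224.0, 243.0], 0.57)]
plunger []
bottle_mid [([260.0, 122.0, 285.0, 151.0], 0.68)]
stamp_mid [([261.0, 263.0, 275.0, 277.0], 0.69)]
kit_mid [([159.0, 106.0, 203.0, 159.0], 0.8)]
{'clock': 1.0, 'joint_pos': [1.098, 0.332, -0.065, 1.46, 0.022, 1.35, -0.089], 'joint_velocities': [-0.0, -0.0, -0.0, -0.0, -0.001, -0.001, -0.001], 'tau': [-0.001, -62.525, 0.048, -39.184, 0.016, 0.002, 0.0], 'position': [0.272, -0.563, 0.25], 'ee_rot': [0.975, 0.223, 0.0, 0.0], 'ft_force': [0.028, -0.267, -0.132], 'torque': [-0.0, -0.009, -0.071], 'grip_width': 0.998}
```

View pics/scene0.png

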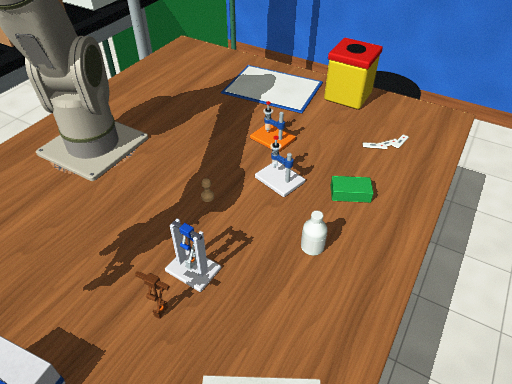

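View pics/top0.png

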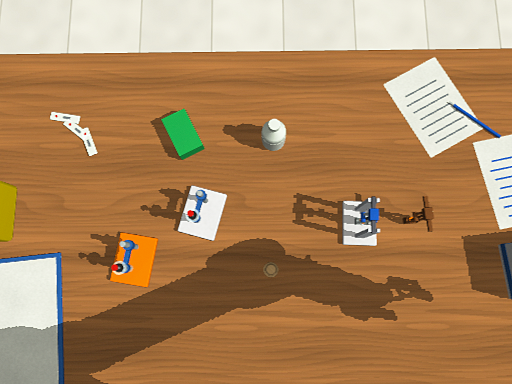

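The white-based syringe is at about (202,213) in top and (280,170) in scene. The forceps in the white stand are at about (362,220) in top and (190,250) in scene. The orange and brown ones are look-alikes. I'll zoom in on both for exact features.

```bash
python3 - <<'E'
import cv2,numpy as np
s=cv2.imread("pics/scene0.png");t=cv2.imread("pics/top0.png")
def c(im,x,y,w,h,k):
    a=cv2.resize(im[y:y+h,x:x+w],None,fx=k,fy=k,interpolation=cv2.INTER_CUBIC)
    for i in range(0,w,10):cv2.putText(a,str(x+i),(i*k,8),0,.3,(0,255,255),1);a[:,i*k]=a[:,i*k]//2+60
    for i in range(0,h,10):cv2.putText(a,str(y+i),(0,i*k+8),0,.3,(0,255,255),1);a[i*k]=a[i*k]//2+60
    return a
A=c(t,335,185,50,37*2,8)[:592];B=c(t,175,182,50,74,8)[:592]
cv2.imwrite("pics/topz.png",np.hstack([A,B]))
A=c(s,160,215,65,75,6);B=c(s,250,125,65,75,6)
cv2.imwrite("pics/scz.png",np.hstack([A,B]))
E
```

```text
(no output)
```

View pics/topz.png

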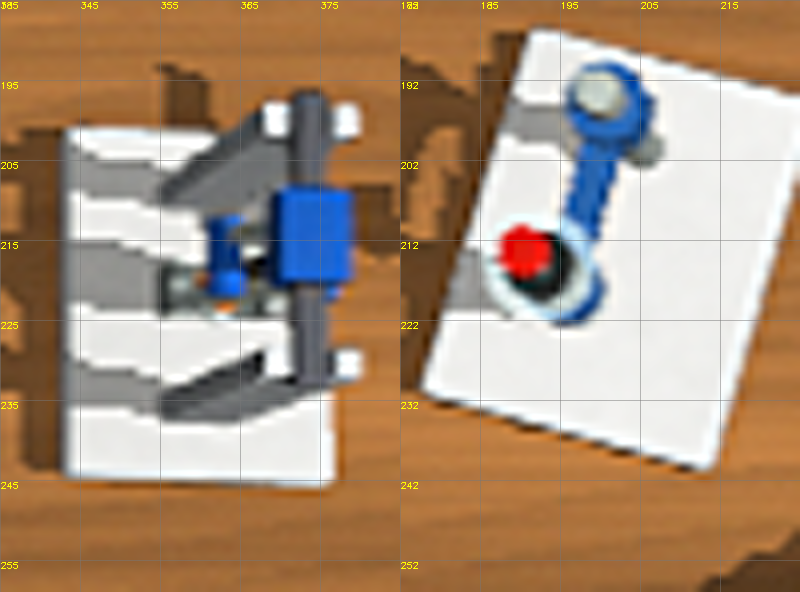

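View pics/scz.png

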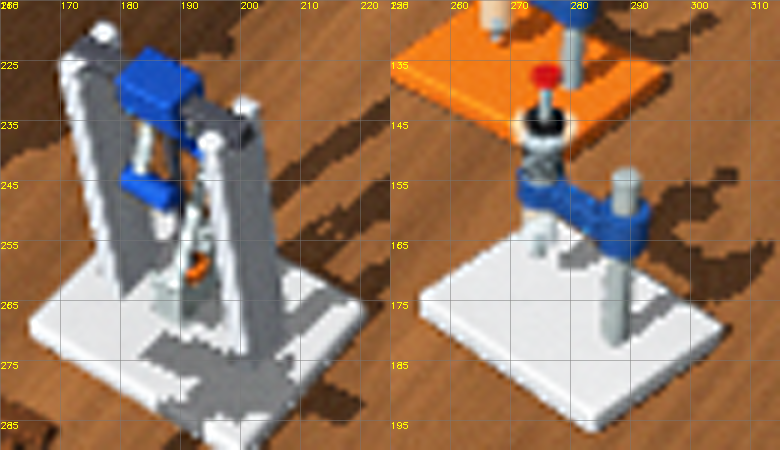

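```bash
cat > h.py <<'E'
from workcell import manip
import numpy as np
from scipy.spatial.transform import Rotation as R
from scipy.optimize import least_squares
I={c:manip.camera_info(c) for c in("top","scene")}
def proj(c,p):
    i=I[c];q=R.from_quat(i["rotation"]).inv().apply(np.atleast_2d(p)-i["xyz"])
    q=q@np.array(i["mtx"]).T;return q[:,:2]/q[:,2:]
def tri(obs,z=None):
    f=lambda p:np.concatenate([proj(c,[p[0],p[1],p[2] if z is None else z])[0]-uv for c,uv in obs])
    s=least_squares(f,[.5,0,.1]);return s.x,np.round(s.fun,2)
E
cat > m.py <<'E'
from h import *
np.set_printoptions(precision=4,suppress=True)
# forceps stand fit
L=[("top",(-50,37.5,12)),]
pts=[(sx*50,sy*37.5,12) for sx in(1,-1) for sy in(1,-1)]
obs=[("top",(343,201),'c'),("top",(343,244.6),'c'),("top",(376.6,245.6),'c'),("scene",(165,268.7),'c'),("scene",(220.8,265.8),'c'),("scene",(200,289.2),'c'),
("top",(374,200),'p'),("top",(373.9,230.5),'p')]
def model(p,k):
    P=np.array(pts if k=='c' else [(30,0,139),(-30,0,139)])/1000.
    c,s=np.cos(p[2]),np.sin(p[2]);return np.c_[p[0]+c*P[:,0]-s*P[:,1],p[1]+s*P[:,0]+c*P[:,1],P[:,2]]
def f(p):
    r=[]
    for c,uv,k in obs:
        d=proj(c,model(p,k))-uv;r.append(d[np.argmin((d**2).sum(1))])
    return np.concatenate(r)
x0=tri([("top",(374,215)),],.135)[0]
for y0 in(0,.1,-.1):
    s=least_squares(f,[x0[0],x0[1],y0]);print(s.x,np.rad2deg(s.x[2]),s.cost);
print(s.fun.reshape(-1,2).tolist())
print("button",tri([("top",(190.4,213.4)),("scene",(276,137.7))]))
print("post",tri([("top",(199.8,193.6)),("scene",(289.3,153.7))]), tri([("top",(199.8,193.6))],.106)[0],tri([("scene",(289.3,153.7))],.106)[0])
for z in(.121,.131,.141):print(z,tri([("top",(190.4,213.4))],z)[0],tri([("scene",(276,137.2))],z)[0])
for uv in((191.9,185.8),(177.5,231),(213.8,240.5)):print("corner",tri([("top",uv)],.014)[0])
for n,c,uv,z in(("bottle","top",(273,128),.11),("stamp","top",(270,269),.06),("kit","top",(183,133),.035)):print(n,tri([(c,uv)],z)[0][:2])
E
python3 m.py
```

```text
[ 0.5203 -0.2099 -0.043 ] -2.4614488513440347 3.238977241560341
[ 0.5203 -0.2099 -0.043 ] -2.4614485491025335 3.2389772415604883
[ 0.5203 -0.2099 -0.043 ] -2.4614489563498556 3.2389772415604545
[[0.12200445814420391, -0.7853103760425597], [0.07806633779273398, -0.27920661551959824], [0.17122878659199614, -0.1368507347561092], [-1.4534633113435689, -1.0295257162733833], [0.2976419319076342, -1.3877703911365984], [-0.18060834607101128, 0.15523952108253525], [-0.08220441440545301, -0.3449493532653207], [0.3823551346551426, -0.44566912582288865]]
button (array([0.528 , 0.1515, 0.1285]), array([-0.03, -0.04, -0.05,  0.01]))
post (array([0.5731, 0.1377, 0.1047]), array([-0.22, -0.31, -0.44,  0.11])) [0.5722 0.137  0.1   ] [0.5745 0.1372 0.1   ]
0.121 [0.5291 0.1528 0.1   ] [0.5227 0.1624 0.1   ]
0.131 [0.5276 0.151  0.1   ] [0.5286 0.1505 0.1   ]
0.141 [0.5262 0.1493 0.1   ] [0.5346 0.1386 0.1   ]
corner [0.6084 0.1699 0.1   ]
corner [0.505  0.2001 0.1   ]
corner [0.483  0.1183 0.1   ]
bottle [ 0.7105 -0.0152]
stamp [ 0.4185 -0.0061]
kit [0.7275 0.1891]
```

The forceps stand is at (0.520,-0.210) with yaw -2.5°. The button is at (0.528,0.1515) with its top near 0.129, and its distance to the post comes out at 47 mm against the 48 mm given. Everything is consistent, so I'll turn the tool first.

```bash
cat > d.py <<'E'
import sys
from h import *
def go(x,y,z,yaw=None):
    o=manip.get_obs();r=R.from_quat(o["ee_rot"]);d=np.array([x,y,z])-o["position"]
    X=r.apply([1,0,0]);a=np.rad2deg(np.arctan2(X[1],X[0]))
    print("clk",round(o["clock"],2),"pos",np.round(o["position"],4),"tilt",np.round(r.apply([0,0,1]),3),"yaw",round(a,2),"F",np.round(o["ft_force"],2),"T",np.round(o["torque"],2),"w",round(o["grip_width"],3))
    print("delta frac",np.round(r.inv().apply(d)/.15,3),"turnz frac",None if yaw is None else round(np.deg2rad(a-yaw)/2,4))
go(*map(float,sys.argv[1:]))
E
python3 -m jog '[{"offset":[0,0,0],"rotation":[0,0,0.082],"fingers":1},{"offset":[0,0,0],"rotation":[0,0,0.082],"fingers":1},{"offset":[0,0,0],"rotation":[0,0,0.082],"fingers":1},{"offset":[0,0,0],"rotation":[0,0,0],"fingers":1}]' 30; python3 d.py 0.5203 -0.2099 0.25 -2.46
```

```text
clock: 1.5
position: [0.2718, -0.5628, 0.2503]
ee_rot: [1.0, -0.021, -0.0, 0.0]
ft_force: [0.3, 0.4, -0.5]
grip_width: 1.001
clk 1.5 pos [ 0.2718 -0.5628  0.2503] tilt [-0. -0. -1.] yaw -2.35 F [ 0.3   0.38 -0.54] T [-0.01  0.01 -0.02] w 1.001
delta frac [ 1.558e+00 -2.419e+00  2.000e-03] turnz frac 0.0009
```

```bash
python3 -m jog '[{"offset":[0.195,-0.302,0],"rotation":[0,0,0],"fingers":1},{"offset":[0.195,-0.302,0],"rotation":[0,0,0],"fingers":1},{"offset":[0.195,-0.302,0],"rotation":[0,0,0],"fingers":1},{"offset":[0.195,-0.302,0],"rotation":[0,0,0],"fingers":1},{"offset":[0.195,-0.302,0],"rotation":[0,0,0],"fingers":1},{"offset":[0.195,-0.302,0],"rotation":[0,0,0],"fingers":1},{"offset":[0.195,-0.302,0],"rotation":[0,0,0],"fingers":1},{"offset":[0.195,-0.302,0],"rotation":[0,0,0],"fingers":1}]'; python3 d.py 0.5203 -0.2099 0.098 -2.46
```

```text
clock: 2.5
position: [0.5217, -0.2092, 0.2506]
ee_rot: [1.0, -0.019, 0.0, 0.0]
ft_force: [0.4, -0.6, 0.5]
grip_width: 1.004
clk 2.5 pos [ 0.5217 -0.2092  0.2506] tilt [ 0.001 -0.    -1.   ] yaw -2.17 F [ 0.4  -0.55  0.51] T [-0.03 -0.05 -0.04] w 1.004
delta frac [-0.01   0.005  1.017] turnz frac 0.0026
```

```bash
python3 -m jog '[{"offset":[-0.01,0.005,0.3],"rotation":[0,0,0.002],"fingers":1},{"offset":[0,0,0.25],"rotation":[0,0,0],"fingers":1},{"offset":[0,0,0.2],"rotation":[0,0,0],"fingers":1},{"offset":[0,0,0.15],"rotation":[0,0,0],"fingers":1},{"offset":[0,0,0.1],"rotation":[0,0,0],"fingers":1},{"offset":[0,0,0],"rotation":[0,0,0],"fingers":0.3}]' 25; python3 d.py 0.5203 -0.2099 0.099 -2.46
python3 - <<'E'
from workcell import manip
import cv2,numpy as np
s=manip.camera("scene");t=manip.camera("top")
a=cv2.resize(s[190:300,140:250],(600,600),interpolation=2)
cv2.imwrite("pics/g1.png",a[:,:,::-1])
E
```

```text
clock: 3.25
position: [0.5189, -0.2112, 0.0997]
ee_rot: [1.0, -0.022, -0.001, -0.0]
ft_force: [-0.7, -0.8, -0.2]
grip_width: 0.817
clk 3.25 pos [ 0.5189 -0.2112  0.0997] tilt [-0.001  0.001 -1.   ] yaw -2.55 F [-0.66 -0.78 -0.23] T [-0.02  0.03  0.05] w 0.817
delta frac [ 0.009 -0.009  0.004] turnz frac -0.0007
```

View pics/g1.png

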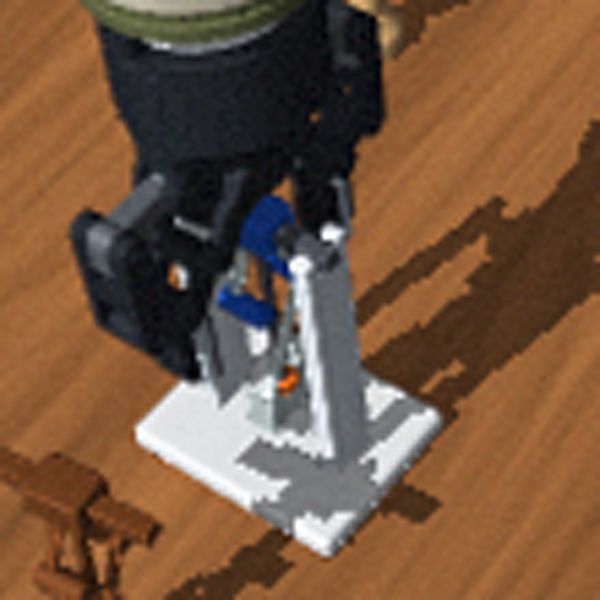

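The fingers straddle the forceps between the posts, and the head is clear under the gripper body. Closing stepwise.

```bash
python3 -m jog '[{"offset":[0.004,-0.004,0],"rotation":[0,0,0],"fingers":-0.1},{"offset":[0,0,0],"rotation":[0,0,0],"fingers":-0.1},{"offset":[0,0,0],"rotation":[0,0,0],"fingers":-0.1},{"offset":[0,0,0],"rotation":[0,0,0],"fingers":-0.2}]' 25; python3 d.py 0.5203 -0.2099 0.099 -2.46
python3 -m jog '[{"offset":[0,0,0],"rotation":[0,0,0],"fingers":-0.28},{"offset":[0,0,0],"rotation":[0,0,0],"fingers":-0.28}]'; python3 d.py 0.5203 -0.2099 0.099 -2.46
```

```text
clock: 3.85
position: [0.52, -0.2108, 0.1005]
ee_rot: [1.0, -0.023, 0.0, 0.0]
ft_force: [-0.2, -0.3, -0.6]
grip_width: 0.399
clk 3.85 pos [ 0.52   -0.2108  0.1005] tilt [ 0. -0. -1.] yaw -2.64 F [-0.24 -0.35 -0.64] T [ 0.02 -0.04  0.01] w 0.399
delta frac [ 0.002 -0.006  0.01 ] turnz frac -0.0016
clock: 4.1
position: [0.5199, -0.2108, 0.1003]
ee_rot: [1.0, -0.023, -0.0, 0.0]
ft_force: [-0.3, 0.1, -0.2]
grip_width: 0.365
clk 4.1 pos [ 0.5199 -0.2108  0.1003] tilt [-0. -0. -1.] yaw -2.64 F [-0.28  0.15 -0.2 ] T [-0.03  0.01 -0.01] w 0.365
delta frac [ 0.002 -0.006  0.008] turnz frac -0.0016
```

```bash
python3 -m jog '[{"offset":[0,0,0.007],"rotation":[0,0,0],"fingers":-0.4},{"offset":[0,0,0],"rotation":[0,0,0],"fingers":-0.6},{"offset":[0,0,0],"rotation":[0,0,0],"fingers":-0.6},{"offset":[0,0,0],"rotation":[0,0,0],"fingers":-0.6}]' 30; python3 d.py 0.5203 -0.2099 0.099 -2.46
python3 -m jog '[{"offset":[0,0,-0.05],"rotation":[0,0,0],"fingers":-0.6},{"offset":[0,0,-0.1],"rotation":[0,0,0],"fingers":-0.6},{"offset":[0,0,0],"rotation":[0,0,0],"fingers":-0.6}]'; python3 d.py 0.5203 -0.2099 0.26 -2.46
```

```text
clock: 4.6
position: [0.5201, -0.2108, 0.0996]
ee_rot: [1.0, -0.023, 0.0, 0.0]
ft_force: [-2.2, 2.0, 5.7]
grip_width: 0.289
clk 4.6 pos [ 0.5201 -0.2108  0.0996] tilt [ 0. -0. -1.] yaw -2.65 F [-2.17  1.98  5.67] T [0.17 0.38 0.04] w 0.289
delta frac [ 0.001 -0.006  0.004] turnz frac -0.0016
clock: 4.97
position: [0.5209, -0.211, 0.1235]
ee_rot: [1.0, -0.023, 0.001, 0.001]
ft_force: [0.3, 1.2, -0.9]
grip_width: 0.29
clk 4.97 pos [ 0.5209 -0.211   0.1235] tilt [ 0.003 -0.001 -1.   ] yaw -2.65 F [ 0.33  1.16 -0.89] T [ 0.03 -0.03  0.01] w 0.29
delta frac [-0.002 -0.007 -0.91 ] turnz frac -0.0016
```

Fz is -0.9 N, which matches the 90 g forceps hanging from the gripper. Lift and look.

```bash
python3 -m jog '[{"offset":[0,0,-0.2],"rotation":[0,0,0],"fingers":-0.6},{"offset":[0,0,-0.35],"rotation":[0,0,0],"fingers":-0.6},{"offset":[0,0,-0.3],"rotation":[0,0,0],"fingers":-0.6},{"offset":[0,0.1,0],"rotation":[0,0,0],"fingers":-0.6},{"offset":[0,0.3,0],"rotation":[0,0,0],"fingers":-0.6}]' >/dev/null;python3 d.py 0.528 0.1515 0.25 -2.46
python3 - <<'E'
from workcell import manip
import cv2
s=manip.camera("scene")
for q in ("forceps_stop","forceps_head"):print(q,[(d["bbox"],d["conf"]) for d in manip.recognise("scene",q)])
cv2.imwrite("pics/g2.png",cv2.resize(s[150:270,130:290],(800,600),interpolation=2)[:,:,::-1])
E
```

```text
clk 5.6 pos [ 0.5179 -0.2693  0.2493] tilt [ 0.001  0.    -1.   ] yaw -2.4 F [ 0.24 -0.37 -1.57] T [-0.05 -0.04  0.09] w 0.284
delta frac [-0.05  -2.806 -0.003] turnz frac 0.0005
forceps_stop [([148.1, 186.2, 175.4, 249.8], 0.98), ([132.9, 270.6, 165.7, 321.3], 0.94)]
forceps_head [([146.6, 189.2, 172.6, 248.6], 0.73), ([135.6, 273.2, 171.4, 316.8], 0.71)]
```

View pics/g2.png

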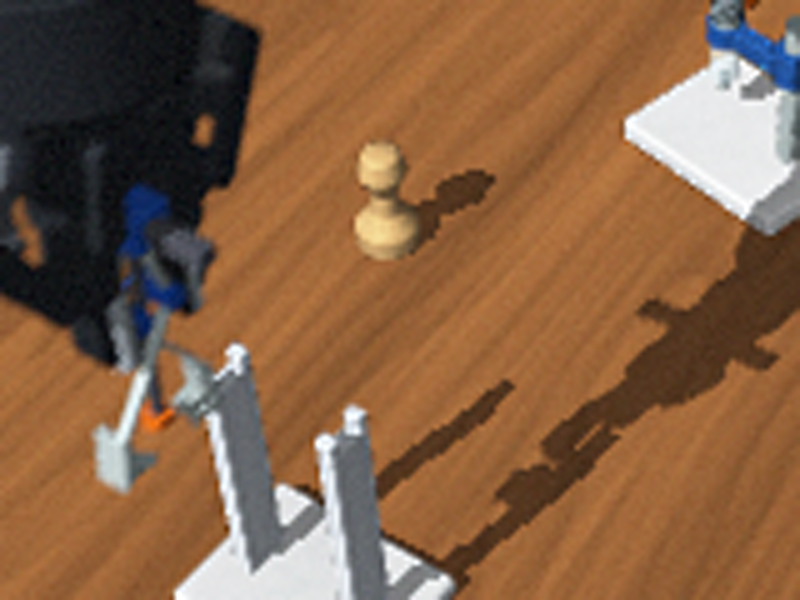

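The forceps are held open with the stop at about (161,233) in scene pixels. My sideways test went to -y, away from the syringe, which did no harm. Now going over the syringe.

```bash
python3 -m jog '[{"offset":[-0.006,-0.3,0],"rotation":[0,0,0],"fingers":-0.6},{"offset":[-0.006,-0.35,0],"rotation":[0,0,0],"fingers":-0.6},{"offset":[-0.006,-0.38,0],"rotation":[0,0,0],"fingers":-0.6},{"offset":[-0.006,-0.38,0],"rotation":[0,0,0],"fingers":-0.6},{"offset":[-0.006,-0.38,0],"rotation":[0,0,0],"fingers":-0.6},{"offset":[-0.006,-0.38,0],"rotation":[0,0,0],"fingers":-0.6},{"offset":[-0.006,-0.35,0],"rotation":[0,0,0],"fingers":-0.6},{"offset":[-0.008,-0.28,0],"rotation":[0,0,0],"fingers":-0.6}]' >/dev/null;python3 -m jog '[{"offset":[0,0,0],"rotation":[0,0,0],"fingers":-0.6},{"offset":[0,0,0],"rotation":[0,0,0],"fingers":-0.6}]' >/dev/null;python3 d.py 0.528 0.1515 0.215 -2.46
python3 - <<'E'
from workcell import manip
import cv2,h,numpy as np
s=manip.camera("scene");p=manip.get_obs()["position"]
for n,q in(("stop",p-[0,0,.0626]),("head",p+[0,0,.0354]),("button",[.528,.1515,.1285])):print(n,h.proj("scene",q),h.proj("top",q))
a=cv2.resize(s[90:165,240:340],(800,600),interpolation=2)
for i in range(0,100,10):cv2.putText(a,str(240+i),(i*8,10),0,.35,(255,255,0));a[:,i*8]=a[:,i*8]//2+60
for i in range(0,75,10):cv2.putText(a,str(90+i),(0,i*8+10),0,.35,(255,255,0));a[i*8]=a[i*8]//2+60
cv2.imwrite("pics/g3.png",a[:,:,::-1])
E
```

```text
clk 7.0 pos [0.5288 0.1488 0.2485] tilt [-0.001 -0.001 -1.   ] yaw -2.64 F [ 1.17 -1.2  -1.32] T [-0.02  0.01  0.  ] w 0.286
delta frac [-0.006 -0.018  0.224] turnz frac -0.0015
stop [[276.50592331 119.43664416]] [[186.78122937 208.40666579]]
head [[278.16271719  83.22291291]] [[175.68669815 199.0956865 ]]
button [[275.92117088 137.71828434]] [[190.39422416 213.38954574]]
```

View pics/g3.png

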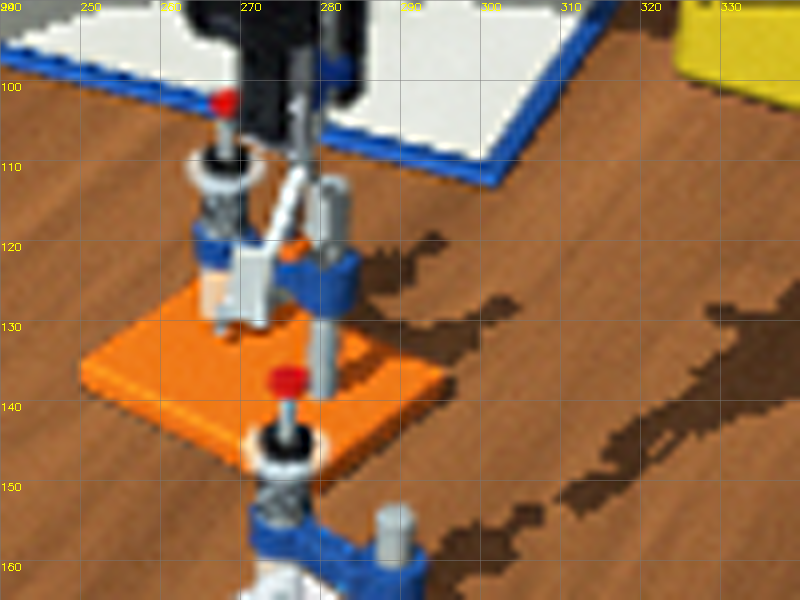

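The stop is at about (276.6,121) and the button at (276,137.5), so they are laterally aligned within about 0.5 mm. Correct xy and descend to just above the button.

```bash
python3 -m jog '[{"offset":[-0.006,-0.018,0],"rotation":[0,0,0],"fingers":-0.6},{"offset":[0,0,0.08],"rotation":[0,0,0],"fingers":-0.6},{"offset":[0,0,0.08],"rotation":[0,0,0],"fingers":-0.6},{"offset":[0,0,0.05],"rotation":[0,0,0],"fingers":-0.6},{"offset":[0,0,0.02],"rotation":[0,0,0],"fingers":-0.6},{"offset":[0,0,0],"rotation":[0,0,0],"fingers":-0.6},{"offset":[0,0,0],"rotation":[0,0,0],"fingers":-0.6}]' >/dev/null;python3 d.py 0.528 0.1515 0.195 -2.46
python3 - <<'E'
from workcell import manip
import cv2,h,numpy as np
s=manip.camera("scene");p=manip.get_obs()["position"]
print(h.proj("scene",p-[0,0,.0626]))
a=cv2.resize(s[100:160,240:320],(800,600),interpolation=2)
for i in range(0,80,10):cv2.putText(a,str(240+i),(i*10,10),0,.35,(255,255,0))
for i in range(0,60,10):cv2.putText(a,str(100+i),(0,i*10+10),0,.35,(255,255,0))
cv2.imwrite("pics/g4.png",a[:,:,::-1])
E
```

```text
clk 7.92 pos [0.5285 0.1521 0.2151] tilt [ 0.001  0.    -1.   ] yaw -2.64 F [-0.19  0.07 -0.46] T [-0.03 -0.04  0.07] w 0.289
delta frac [-0.003  0.004  0.134] turnz frac -0.0016
[[276.54931588 129.89238932]]
```

View pics/g4.png

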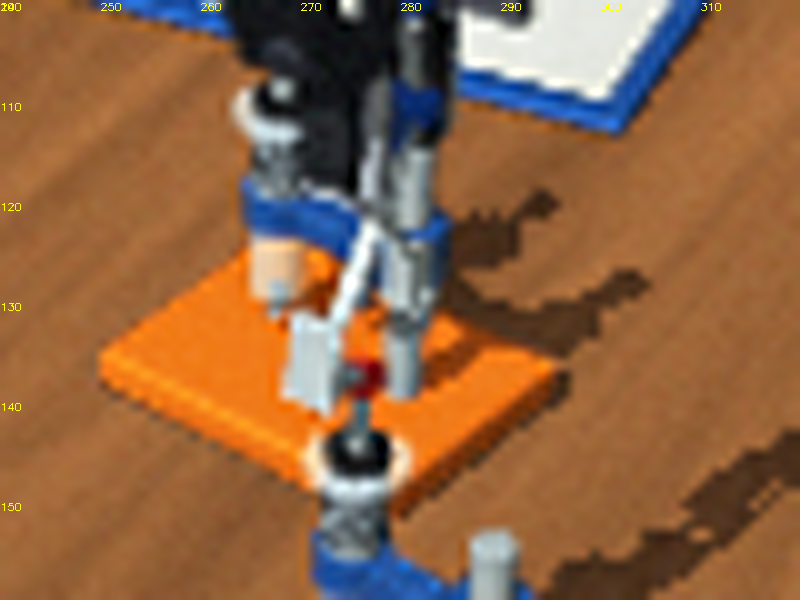

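The near tip is beside the red button, with the tooth just in front of it, and there is no contact force yet. Now feeling downwards.

```bash
N='{"offset":[0,0,0],"rotation":[0,0,0],"fingers":-0.6}'; 
python3 -m jog '[{"offset":[0,0,0.02],"rotation":[0,0,0],"fingers":-0.6},{"offset":[0,0,0.02],"rotation":[0,0,0],"fingers":-0.6},{"offset":[0,0,0],"rotation":[0,0,0],"fingers":-0.6}]' | grep -E "pos|force"
python3 -m jog '[{"offset":[0,0,0.01],"rotation":[0,0,0],"fingers":-0.6},{"offset":[0,0,0],"rotation":[0,0,0],"fingers":-0.6}]' | grep -E "pos|force"
python3 -m jog '[{"offset":[0,0,0.01],"rotation":[0,0,0],"fingers":-0.6},{"offset":[0,0,0],"rotation":[0,0,0],"fingers":-0.6}]' | grep -E "pos|force"
python3 -m jog '[{"offset":[0,0,0.01],"rotation":[0,0,0],"fingers":-0.6},{"offset":[0,0,0],"rotation":[0,0,0],"fingers":-0.6}]' | grep -E "pos|force"
```

```text
position: [0.5281, 0.1519, 0.2084]
ft_force: [0.5, -0.4, -1.1]
position: [0.5283, 0.1519, 0.2072]
ft_force: [-0.1, 0.7, -0.7]
position: [0.5282, 0.1519, 0.2056]
ft_force: [-0.2, -0.0, -0.7]
position: [0.5282, 0.1519, 0.2041]
ft_force: [0.0, 0.5, -0.7]
```

```bash
python3 -m jog '[{"offset":[0,0,0.007],"rotation":[0,0,0],"fingers":-0.6},{"offset":[0,0,0],"rotation":[0,0,0],"fingers":-0.6}]' | grep -E "pos|force"
python3 -m jog '[{"offset":[0,0,0.007],"rotation":[0,0,0],"fingers":-0.6},{"offset":[0,0,0],"rotation":[0,0,0],"fingers":-0.6}]' | grep -E "pos|force"
python3 -m jog '[{"offset":[0,0,0.007],"rotation":[0,0,0],"fingers":-0.6},{"offset":[0,0,0],"rotation":[0,0,0],"fingers":-0.6}]' | grep -E "pos|force"
python3 -m jog '[{"offset":[0,0,0.005],"rotation":[0,0,0],"fingers":-0.6},{"offset":[0,0,0],"rotation":[0,0,0],"fingers":-0.6}]' | grep -E "pos|force"
```

```text
position: [0.5283, 0.1519, 0.2031]
ft_force: [-0.5, -1.2, -0.5]
position: [0.5283, 0.1519, 0.2021]
ft_force: [-0.0, -0.4, -0.8]
position: [0.5283, 0.1519, 0.201]
ft_force: [-0.7, -0.6, -1.3]
position: [0.5283, 0.1519, 0.2003]
ft_force: [0.3, 0.9, -0.7]
```

```bash
cat > guard.py <<'E'
import sys,re
t=sys.stdin.read();f=lambda k:[float(x) for x in re.search(k+r": \[(.*?)\]",t)[1].split(",")]
z=f("position")[2];F=f("ft_force");print(z,F);sys.exit(F[2]>float(sys.argv[1]))
E
python3 -m jog '[{"offset":[0,0,0.004],"rotation":[0,0,0],"fingers":-0.6},{"offset":[0,0,0],"rotation":[0,0,0],"fingers":-0.6}]' | python3 guard.py 0.7 &&
python3 -m jog '[{"offset":[0,0,0.004],"rotation":[0,0,0],"fingers":-0.6},{"offset":[0,0,0],"rotation":[0,0,0],"fingers":-0.6}]' | python3 guard.py 0.7 &&
python3 -m jog '[{"offset":[0,0,0.004],"rotation":[0,0,0],"fingers":-0.6},{"offset":[0,0,0],"rotation":[0,0,0],"fingers":-0.6}]' | python3 guard.py 0.7 &&
python3 -m jog '[{"offset":[0,0,0.004],"rotation":[0,0,0],"fingers":-0.6},{"offset":[0,0,0],"rotation":[0,0,0],"fingers":-0.6}]' | python3 guard.py 0.7 &&
python3 -m jog '[{"offset":[0,0,0.004],"rotation":[0,0,0],"fingers":-0.6},{"offset":[0,0,0],"rotation":[0,0,0],"fingers":-0.6}]' | python3 guard.py 0.7 &&
python3 -m jog '[{"offset":[0,0,0.003],"rotation":[0,0,0],"fingers":-0.6},{"offset":[0,0,0],"rotation":[0,0,0],"fingers":-0.6}]' | python3 guard.py 0.7 &&
python3 -m jog '[{"offset":[0,0,0.003],"rotation":[0,0,0],"fingers":-0.6},{"offset":[0,0,0],"rotation":[0,0,0],"fingers":-0.6}]' | python3 guard.py 0.7 &&
python3 -m jog '[{"offset":[0,0,0.003],"rotation":[0,0,0],"fingers":-0.6},{"offset":[0,0,0],"rotation":[0,0,0],"fingers":-0.6}]' | python3 guard.py 0.7
```

```text
0.1997 [-0.2, 0.6, -0.5]
0.1991 [0.4, -0.8, -0.7]
0.1985 [0.8, -0.2, -1.3]
0.1979 [0.9, 0.7, -0.3]
0.1973 [0.8, 0.3, -0.7]
0.1968 [0.2, 0.2, -0.9]
0.1965 [0.3, -0.4, -0.4]
0.1963 [-0.8, 0.3, 2.5]
```

Contact is clear at 0.1963: Fz jumped to +2.5 N, a net 3.4 N on the button and well below 8 N. That puts the stop at about 0.131–0.134, which agrees with the cameras. Now release.

```bash
python3 -m jog '[{"offset":[0,0,0],"rotation":[0,0,0],"fingers":-0.35},{"offset":[0,0,0],"rotation":[0,0,0],"fingers":-0.25},{"offset":[0,0,0],"rotation":[0,0,0],"fingers":-0.2},{"offset":[0,0,0],"rotation":[0,0,0],"fingers":-0.1},{"offset":[0,0,0],"rotation":[0,0,0],"fingers":0},{"offset":[0,0,0],"rotation":[0,0,0],"fingers":0}]'; python3 d.py 0.528 0.1515 0.235 -2.46
python3 - <<'E'
from workcell import manip
import cv2
s=manip.camera("scene")
cv2.imwrite("pics/g5.png",cv2.resize(s[90:165,235:335],(800,600),interpolation=2)[:,:,::-1])
E
```

```text
clock: 12.85
position: [0.5283, 0.1519, 0.1959]
ee_rot: [1.0, -0.023, -0.0, 0.0]
ft_force: [-0.1, 0.0, -0.4]
grip_width: 0.503
clk 12.85 pos [0.5283 0.1519 0.1959] tilt [-0. -0. -1.] yaw -2.65 F [-0.07  0.03 -0.35] T [ 0.05  0.   -0.02] w 0.503
delta frac [-0.002  0.003 -0.261] turnz frac -0.0017
```

View pics/g5.png

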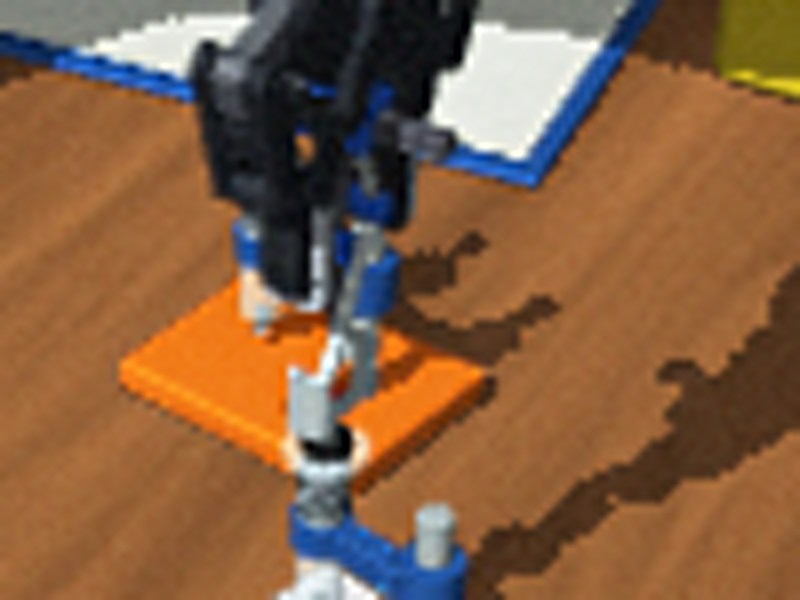

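The tips closed onto the stem just under the button and the gripper is free. Rise to the head (38 mm higher) and grip it.

```bash
python3 -m jog '[{"offset":[0,0,0],"rotation":[0,0,0],"fingers":0.4},{"offset":[0,0,0],"rotation":[0,0,0],"fingers":0.4},{"offset":[0,0,-0.08],"rotation":[0,0,0],"fingers":0.4},{"offset":[0,0,-0.1],"rotation":[0,0,0],"fingers":0.4},{"offset":[0,0,-0.06],"rotation":[0,0,0],"fingers":0.4},{"offset":[0,0,0],"rotation":[0,0,0],"fingers":0},{"offset":[0,0,0],"rotation":[0,0,0],"fingers":-0.3},{"offset":[0,0,0],"rotation":[0,0,0],"fingers":-0.4}]' 30 >/dev/null; python3 d.py 0.528 0.1515 0.232 -2.46
python3 -m jog '[{"offset":[0,0,0],"rotation":[0,0,0],"fingers":-0.5},{"offset":[0,0,0],"rotation":[0,0,0],"fingers":-0.55}]';
```

```text
clk 13.9 pos [0.5281 0.1518 0.2315] tilt [-0.001 -0.    -1.   ] yaw -2.65 F [-0.52 -0.5  -0.25] T [0.03 0.03 0.03] w 0.305
delta frac [-0.     0.002 -0.003] turnz frac -0.0016
clock: 14.15
position: [0.5282, 0.1519, 0.2318]
ee_rot: [1.0, -0.023, -0.0, 0.0]
ft_force: [0.5, 0.3, -0.4]
grip_width: 0.228
```

```bash
python3 -m jog '[{"offset":[0,0,0],"rotation":[0,0,0],"fingers":-0.58},{"offset":[0,0,0],"rotation":[0,0,0],"fingers":-0.62},{"offset":[0,0,0],"rotation":[0,0,0],"fingers":-0.62}]' 35;python3 -m jog '[{"offset":[0,0,0],"rotation":[0,0,0],"fingers":-0.8},{"offset":[0,0,0],"rotation":[0,0,0],"fingers":-0.8},{"offset":[0,0,0],"rotation":[0,0,0],"fingers":-0.8}]' 35; python3 d.py 0.528 0.1515 0.252
```

```text
clock: 14.52
position: [0.5282, 0.152, 0.232]
ee_rot: [1.0, -0.023, -0.0, 0.0]
ft_force: [0.5, -0.5, -0.1]
grip_width: 0.204
clock: 14.9
position: [0.5283, 0.1519, 0.232]
ee_rot: [1.0, -0.023, -0.0, 0.0]
ft_force: [-0.6, -0.3, -0.6]
grip_width: 0.2
clk 14.9 pos [0.5283 0.1519 0.232 ] tilt [-0. -0. -1.] yaw -2.65 F [-0.57 -0.34 -0.61] T [0.07 0.1  0.04] w 0.2
delta frac [-0.002  0.003 -0.134] turnz frac None
```

```bash
sed -i 's/sys.exit(.*/m=float(sys.argv[1]);sys.exit(F[2]>m if m>0 else F[2]<m)/' guard.py
python3 -m jog '[{"offset":[0,0,-0.007],"rotation":[0,0,0],"fingers":-0.8},{"offset":[0,0,-0.007],"rotation":[0,0,0],"fingers":-0.8}]' | python3 guard.py -13 &&
python3 -m jog '[{"offset":[0,0,-0.007],"rotation":[0,0,0],"fingers":-0.8},{"offset":[0,0,-0.007],"rotation":[0,0,0],"fingers":-0.8}]' | python3 guard.py -13 &&
python3 -m jog '[{"offset":[0,0,-0.007],"rotation":[0,0,0],"fingers":-0.8},{"offset":[0,0,-0.007],"rotation":[0,0,0],"fingers":-0.8}]' | python3 guard.py -13 &&
python3 -m jog '[{"offset":[0,0,-0.007],"rotation":[0,0,0],"fingers":-0.8},{"offset":[0,0,-0.007],"rotation":[0,0,0],"fingers":-0.8}]' | python3 guard.py -13
```

```text
0.2336 [-1.6, 0.8, -5.2]
0.2355 [-1.1, 0.3, -9.8]
0.2381 [-1.8, 0.7, -9.5]
0.2404 [-2.6, 0.0, -9.1]
```

The plunger is sliding at about 9.3 N (8 N friction plus weight). Continuing.

```bash
python3 -m jog '[{"offset":[0,0,-0.007],"rotation":[0,0,0],"fingers":-0.8},{"offset":[0,0,-0.007],"rotation":[0,0,0],"fingers":-0.8}]' | python3 guard.py -11.5 &&
python3 -m jog '[{"offset":[0,0,-0.007],"rotation":[0,0,0],"fingers":-0.8},{"offset":[0,0,-0.007],"rotation":[0,0,0],"fingers":-0.8}]' | python3 guard.py -11.5 &&
python3 -m jog '[{"offset":[0,0,-0.007],"rotation":[0,0,0],"fingers":-0.8},{"offset":[0,0,-0.007],"rotation":[0,0,0],"fingers":-0.8}]' | python3 guard.py -11.5 &&
python3 -m jog '[{"offset":[0,0,-0.007],"rotation":[0,0,0],"fingers":-0.8},{"offset":[0,0,-0.007],"rotation":[0,0,0],"fingers":-0.8}]' | python3 guard.py -11.5 &&
python3 -m jog '[{"offset":[0,0,-0.007],"rotation":[0,0,0],"fingers":-0.8},{"offset":[0,0,-0.007],"rotation":[0,0,0],"fingers":-0.8}]' | python3 guard.py -11.5 &&
python3 -m jog '[{"offset":[0,0,-0.007],"rotation":[0,0,0],"fingers":-0.8},{"offset":[0,0,-0.003],"rotation":[0,0,0],"fingers":-0.8}]' | python3 guard.py -11.5 &&
python3 -m jog '[{"offset":[0,0,-0.004],"rotation":[0,0,0],"fingers":-0.8},{"offset":[0,0,0],"rotation":[0,0,0],"fingers":-0.8}]' | python3 guard.py -11.5
```

```text
0.2425 [-2.9, -0.0, -10.2]
0.2447 [-2.8, -0.5, -10.8]
0.2468 [-3.0, 0.5, -9.0]
0.2489 [-2.9, -0.0, -8.2]
0.251 [-2.6, 0.9, -10.1]
0.2525 [-2.5, -0.5, -8.9]
0.2531 [-2.2, 0.0, -7.9]
```

```bash

python3 -m jog '[{"offset":[0,0,-0.004],"rotation":[0,0,0],"fingers":-0.8},{"offset":[0,0,0],"rotation":[0,0,0],"fingers":-0.8}]' | python3 guard.py -11.5 &&
python3 -m jog '[{"offset":[0,0,-0.004],"rotation":[0,0,0],"fingers":-0.8},{"offset":[0,0,0],"rotation":[0,0,0],"fingers":-0.8}]' | python3 guard.py -11.5 &&
python3 -m jog '[{"offset":[0,0,-0.004],"rotation":[0,0,0],"fingers":-0.8},{"offset":[0,0,0],"rotation":[0,0,0],"fingers":-0.8}]' | python3 guard.py -11.5 &&
python3 -m jog '[{"offset":[0,0,-0.004],"rotation":[0,0,0],"fingers":-0.8},{"offset":[0,0,0],"rotation":[0,0,0],"fingers":-0.8}]' | python3 guard.py -11.5 &&
python3 -m jog '[{"offset":[0,0,-0.004],"rotation":[0,0,0],"fingers":-0.8},{"offset":[0,0,0],"rotation":[0,0,0],"fingers":-0.8}]' | python3 guard.py -11.5
```

```text
0.2537 [-2.0, 0.4, -8.8]
0.2541 [-2.3, 0.7, -9.1]
0.2545 [-2.9, 0.8, -13.3]
```

```bash

python3 -m jog '[{"offset":[0,0,0],"rotation":[0,0,0],"fingers":-0.8}]' | python3 guard.py -99;
python3 -m jog '[{"offset":[0,0,0],"rotation":[0,0,0],"fingers":-0.8}]' | python3 guard.py -99;
python3 -m jog '[{"offset":[0,0,-0.002],"rotation":[0,0,0],"fingers":-0.8},{"offset":[0,0,0],"rotation":[0,0,0],"fingers":-0.8}]' | python3 guard.py -99
```

```text
0.2546 [-2.1, 0.6, -12.5]
0.2546 [-1.9, 0.4, -12.9]
0.255 [-2.9, 0.8, -13.5]
```

The end stop is confirmed: force rose steadily to 13 N after about 20 mm of slide. Relax slightly, release and retreat straight up.

```bash

python3 -m jog '[{"offset":[0,0,0.004],"rotation":[0,0,0],"fingers":-0.8},{"offset":[0,0,0],"rotation":[0,0,0],"fingers":-0.6},{"offset":[0,0,0],"rotation":[0,0,0],"fingers":-0.5},{"offset":[0,0,0],"rotation":[0,0,0],"fingers":-0.3},{"offset":[0,0,0],"rotation":[0,0,0],"fingers":0.1},{"offset":[0,0,0],"rotation":[0,0,0],"fingers":0.6},{"offset":[0,0,0],"rotation":[0,0,0],"fingers":0.6}]';
python3 -m jog '[{"offset":[0,0,-0.08],"rotation":[0,0,0],"fingers":0.6},{"offset":[0,0,-0.15],"rotation":[0,0,0],"fingers":0.6},{"offset":[0,0,-0.3],"rotation":[0,0,0],"fingers":0.6},{"offset":[0,0,-0.3],"rotation":[0,0,0],"fingers":0.6},{"offset":[-0.3,0.1,-0.1],"rotation":[0,0,0],"fingers":0.6},{"offset":[-0.3,0.1,0],"rotation":[0,0,0],"fingers":0.6},{"offset":[0,0,0],"rotation":[0,0,0],"fingers":0.6}]'
python3 - <<'E'
from workcell import manip
import cv2,numpy as np,h
s=manip.camera("scene");t=manip.camera("top")
a=cv2.resize(s[70:165,240:320],(500,594),interpolation=2);b=cv2.resize(t[165:245,160:230],(300,343),interpolation=2)
c=np.zeros((594,800,3),np.uint8);c[:,:500]=a;c[:343,500:]=b
cv2.imwrite("pics/g6.png",c[:,:,::-1])
for z in(.148,.231):print(z,h.proj("scene",[.528,.1515,z]),h.proj("top",[.528,.1515,z]))
E
```

```text
clock: 19.77
position: [0.5284, 0.1519, 0.2546]
ee_rot: [1.0, -0.023, 0.0, 0.0]
ft_force: [-0.6, 0.0, -0.1]
grip_width: 0.799
clock: 20.65
position: [0.4351, 0.1259, 0.396]
ee_rot: [1.0, -0.023, 0.002, 0.001]
ft_force: [0.2, -0.3, 1.5]
grip_width: 0.803
0.148 [[276.2126735  131.41795792]] [[188.63262775 211.95692707]]
0.231 [[277.54284945 102.66849923]] [[180.10683595 205.023325  ]]
```

View pics/g6.png

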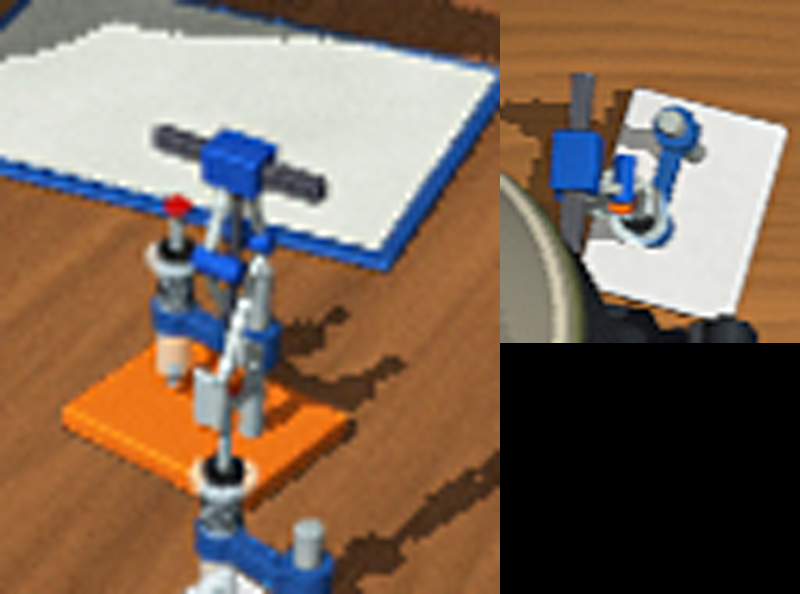

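The forceps stand upright with their tips clamped on the drawn-out stem. The head is at about (278,96) in scene, the tips end near (274,138), and a long stretch of free stem shows above the cap. The gripper is clear, so I'm handing in.

```bash
python3 -c "
from workcell import manip
print(manip.hand_in())"
```

```text
the job is handed in; nothing more can be done
None
```

The job is done and handed in at about 21 s of the 62 s. The forceps are standing clamped on the fully drawn plunger.

- **Lift and placing:** I squeezed the forceps open, lifted them out of the stand and lowered them over the red button. The stop touched at about 3.4 N net, below the 8 N that would slide the plunger in.
- **Release and grip:** I let go completely and the tips closed on the stem under the button. I then took the forceps by the blue head.
- **Drawing out:** The plunger slid at about 9–10 N for roughly 20 mm. The force then rose to about 13 N and held there, which is the end stop. I eased off 0.6 mm, released and moved clear.

**Last checks:** The final pictures show the forceps upright on the drawn-out stem, with the gripper clear of everything. The bottle, stamp, kit box and look-alikes were never approached closely.

**Slips and limits:**
- One sideways move first went 60 mm the wrong way in free air, with no contact.
- The jaw angles and plunger travel can't be read directly. I judged them from the pictures, the forces and the arm's height.
- A side force of 2–3 N showed while drawing, so the forceps were pulled slightly off straight.
- In one picture the stop looked about 4 mm lower than I calculated, so I relied on the contact force for its height.

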